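# Refill the reagent kit tray

### The arm

A 6-joint arm with a two-finger parallel gripper is mounted at the origin on a cart in front of the work surface, level with it; the furniture and walls round the work are solid. World frame = base frame: x ahead of the robot, y to its left, z up, the work surface at z = 0. Lengths are in m, angles in degrees, forces in N, time in s.
With the tool pointing down it reaches from about 0.3 to 0.75 m from the base axis. Payload 8.5 kg.
Tool frame: the origin (TCP) lies at the very end of the fingers, on their centre line; the grasp point (between the pads) lies 19 mm behind it (env.hold_point_z is the distance from the TCP to the grasp point, in m); z points along the fingers, y is the line along which they close (so a half turn about z gives the same grasp; the last joint's range is limited). The gripper opens to 85 mm and grips with 20 to 120 N. Pads are 22 mm wide; open, the fingers measure 114 mm over their backs; the gripper's body (76 mm by 85 mm) begins 54 mm behind the grasp point. The pads swing forward as they close: fully open they stand 13 mm farther back than shut.
Start: joints at [-12.336, 21.807, 74.336, -0, 83.858, -12.336], TCP at [0.55, 0, 0.204] pointing down, gripper open.
Joint ranges: [-178.18, 178.18], [-50.72, 133.34], [12.68, 142.11], [-81.47, 261.47], [9.98, 163.14], [-165.26, 165.26]. Speed limits (degrees/s): [136.94, 136.94, 180, 180, 180, 180].

### API

Orientations are given as a 3x3 rotation matrix whose columns are the frame's x, y, z axes.
In Python, from rig import env, optics gives the robot as it stands.
- The arm moves only by the shell command python3 -m jog 'ROWS' [OPENING] [FORCE]. ROWS is JSON, a list of rows, each an object with "linear": the shift along the tool's x, y, z in units of 40 mm (1.0 is 40 mm), a list of three; "roll": the turn about the tool's z in units of 5 degrees (1.0 is 5 degrees). A call has 1 to 12 rows; each row shifts and turns the commanded pose from where the row before left it, along the tool's axes as they then stand; what a row does not reach is not made up. A row lasts 1/12 s, in which the tool goes at most 41.7 mm and 7.16 degrees, less where a joint would pass 70% of its speed; a pose out of reach is approached as far as the arm can. A call is refused whole if a number of a shift passes 1 or a number of a turn 1, either way. A call with a gripper value outside its range is refused whole. OPENING is the opening, from -1 (shut) to 1 (fully open), set as the call begins (- or left out, the last holds). The fingers move at their own pace and stop on an object; FORCE is the grip in N (left out, the last holds). Time passes only in rows, so rows that do not move let the fingers close. It gives the time, the measured TCP pose, the force, the opening and the grip force at its end, in the units of the state.
- env.observe(): the state, without advancing time (a new reading comes with each control period).
- optics.get_image(name): name is "scene" or "side" or "wrist"; returns the picture (420x560x3 uint8, red, green, blue); there is no depth.
- optics.calibration(name): a dict with "fov_y" (degrees; the focal length in pixels is half the picture's height over the tangent of half this angle, whatever the lens; pixels are square), "cx", "cy" (the principal point, pixels), "D" ([k1, k2, p1, p2, k3] as OpenCV has them; the pictures are not rectified), "T" (4x4, takes a point from camera to world coordinates). Camera axes: x right, y down, z forward; pixel columns grow to the right and rows downward; lengths in m; the calibration is good to about 2 mm. A picture is of the moment at which its call begins: read the wrist's pose just before it. calibration takes no time and is no camera call; for the wrist camera it gives the pose at the moment of the call.
- env.close_job(): hands the job in; it is judged then, once.
The state is a dict: "time_s": time; "q": joint angles; "qvel": joint speeds; "joint_efforts": joint torques, N m; "position": TCP position; "tool_rot": TCP orientation; "ft_force": force on the tool from outside, world axes, zero at the start; "wrist_torque": the same for the moment, N m; "grip_width": finger opening in m; "gripper_force": force on a finger pad.
Only numpy, scipy, OpenCV 4.12 (cv2) and the standard library are available. Lean on these libraries where they do the work, as an engineer would, in place of code of your own. Each camera call takes 0.05 s, during which the arm holds its last target. There are 200 camera calls.

### The job

Put the reagent kit back together: stand the red-capped, the pink-capped and the larger green-capped dropper bottle and the black-stoppered vial in the tray's holders, each upright on the floor of the holder of its own colour (the vial in the black one). Set each down gently, without dropping it, and leave the small green-capped dropper and the blue-capped dropper standing where they are, since they are not part of the kit.

Things in the scene. Friction and masses are not known exactly. Their poses are not given: they have to be found in the camera images.
- red_dropper: small white plastic dropper bottle with a pointed red cap and a red band on its label, standing upright on the table; body 25 mm in diameter up to 45 mm, cap 18 mm in diameter and narrower above it, 70 mm tall in all, about 22 g; origin at the centre of its underside, z up along its axis
- pink_dropper: small white plastic dropper bottle with a pointed pink cap and a pink band on its label, standing upright on the table; body 26 mm in diameter up to 47 mm, cap 18 mm in diameter and narrower above it, 74 mm tall in all, about 22 g; origin at the centre of its underside, z up along its axis
- green_dropper: small white plastic dropper bottle with a pointed green cap and a green band on its label, standing upright on the table; body 26 mm in diameter up to 47 mm, cap 18 mm in diameter and narrower above it, 74 mm tall in all, about 22 g; origin at the centre of its underside, z up along its axis; the LARGER of the two green-capped bottles, part of the kit
- vial: clear glass vial with white contents and a flat black rubber stopper, standing upright on the table; glass 29 mm in diameter up to 51 mm, stopper 33 mm in diameter from 51 to 58 mm (the top), about 28 g; origin at the centre of its underside, z up along its axis
- small_green_dropper: small white plastic dropper bottle with a pointed green cap and a blue band on its label, standing upright on the table; body 21 mm in diameter up to 38 mm, cap 15 mm in diameter and narrower above it, 60 mm tall in all, about 22 g; origin at the centre of its underside, z up along its axis; the SMALLER of the two green-capped bottles, not part of the kit: it stays where it stands
- blue_dropper: small white plastic dropper bottle with a pointed blue cap and a blue band on its label, standing upright on the table; body 29 mm in diameter up to 52 mm, cap 20 mm in diameter and narrower above it, 80 mm tall in all, about 22 g; origin at the centre of its underside, z up along its axis; not part of the kit: it stays where it stands
- holder_red: red round open holder for the red-capped dropper; one of four fixed in a 2 x 2 square (72 mm apart, colours in any order) on a low white fixed tray, 160 x 160 mm, rim 16 mm high. Outer diameter 51 mm, inner 42 mm; origin at the centre of its underside, 4 mm above the table, z up; inner floor 3 mm and rim 20 mm above the origin
- holder_pink: pink round open holder for the pink-capped dropper; one of four fixed in a 2 x 2 square (72 mm apart, colours in any order) on a low white fixed tray, 160 x 160 mm, rim 16 mm high. Outer diameter 51 mm, inner 42 mm; origin at the centre of its underside, 4 mm above the table, z up; inner floor 3 mm and rim 20 mm above the origin
- holder_green: green round open holder for the larger green-capped dropper; one of four fixed in a 2 x 2 square (72 mm apart, colours in any order) on a low white fixed tray, 160 x 160 mm, rim 16 mm high. Outer diameter 51 mm, inner 42 mm; origin at the centre of its underside, 4 mm above the table, z up; inner floor 3 mm and rim 20 mm above the origin
- holder_black: black round open holder for the black-stoppered vial; one of four fixed in a 2 x 2 square (72 mm apart, colours in any order) on a low white fixed tray, 160 x 160 mm, rim 16 mm high. Outer diameter 51 mm, inner 42 mm; origin at the centre of its underside, 4 mm above the table, z up; inner floor 3 mm and rim 20 mm above the origin
Things that resemble listed ones, but are neither listed nor needed, are in the scene too. What is shaped like the vial but yellow is not meant.

How it is judged:
By the outcome, as a careful person would: the job done as asked, in the order asked, and still so for the second after the job is handed in, with the robot touching nothing.
It also fails if it takes over 104 s, if anything falls off the work surface, if the arm or the gripper's body presses on something with over 40 N, if the wrist force passes 120 N, or if a joint passes its speed limit or range.

## Working session

There is one attempt and no reset: what is moved stays moved. The work goes in short steps, Python scripts to look and compute and a shell command to move; the robot and the scene stay as the last step left them, time stands still between calls to the robot, and variables do not carry over. Pictures are saved under pics/ and viewed, at most 14 in all, crops included, and the job is handed in when it is done.

```bash
ls; mkdir -p pics; python3 - <<'E'
from rig import env, optics
import cv2
for n in ["scene","side","wrist"]:
    im=optics.get_image(n); cv2.imwrite(f"pics/{n}0.png",im[:,:,::-1])
    c=optics.calibration(n); print(n,c["fov_y"],c["cx"],c["cy"],c["D"]);print(c["T"])
s=env.observe(); print(s["time_s"],s["position"],s["tool_rot"],s["grip_width"],env.hold_point_z)
E
```

```text
pics
scene 47.91609440818938 281.21328002627047 207.38693697019204 [0.05785666 0.         0.         0.         0.        ]
[[-0.68813098 -0.51947212  0.50658116 -0.1629666 ]
 [-0.72555368  0.48599494 -0.48721738  0.56447679]
 [ 0.00689996 -0.7028212  -0.71133308  0.88846285]
 [ 0.          0.          0.          1.        ]]
side 43.593693927354764 279.0000076661902 203.98410091189348 [-0.18604128  0.          0.          0.          0.        ]
[[ 0.00275044 -0.77744516  0.62894472 -0.44774354]
 [-0.9999715   0.00228404  0.00719631  0.01614184]
 [-0.00703127 -0.62894659 -0.77741672  1.11512993]
 [ 0.          0.          0.          1.        ]]
wrist 63.03536914617433 274.3857905399374 208.54652720454462 [-0.04424679  0.          0.          0.          0.        ]
[[ 9.99997947e-01 -2.09044902e-04 -2.01533106e-03  5.50338695e-01]
 [-8.44074119e-04 -9.47223536e-01 -3.20572707e-01  8.38665180e-02]
 [-1.84195493e-03  3.20573750e-01 -9.47221768e-01  3.74462029e-01]
 [ 0.00000000e+00  0.00000000e+00  0.00000000e+00  1.00000000e+00]]
0.15 [5.49747365e-01 6.11548464e-05 2.03656478e-01] [[ 9.96480110e-06  9.99999399e-01 -1.09658469e-03]
 [ 9.99999969e-01 -9.69400190e-06  2.46952853e-04]
 [ 2.46942074e-04 -1.09658712e-03 -9.99999368e-01]] 0.08524318884982467 0.0187
```

View pics/scene0.png

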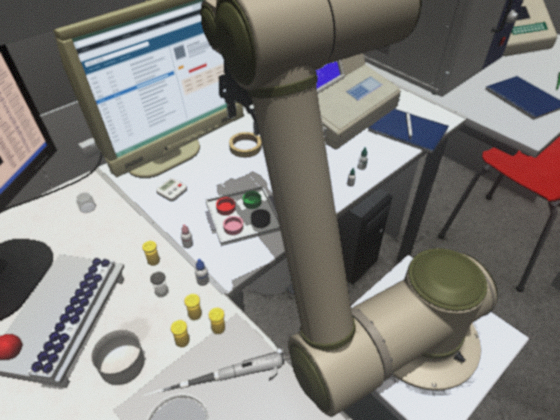

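View pics/side0.png

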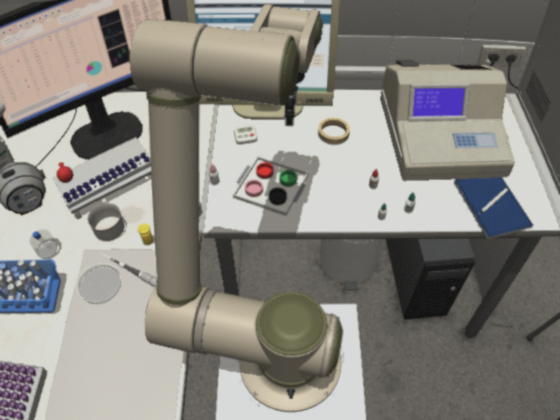

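The scene view shows the tray at (240,213), the pink dropper (186,236), the blue one (201,270), a dark-topped vial (159,283), and two greens (364,157) and (351,177). The side view shows red (374,177), greens (410,200) and (383,211), and the tray around (270,183).

```bash
cat > h.py <<'E'
import numpy as np, cv2
from rig import optics, env
def ray(c,u,v):
    f=210/np.tan(np.radians(c["fov_y"]/2)); K=np.array([[f,0,c["cx"]],[0,f,c["cy"]],[0,0,1]])
    p=cv2.undistortPoints(np.array([[[u,v]]],float),K,np.array(c["D"]))[0,0]
    T=np.array(c["T"]); return T[:3,3],T[:3,:3]@np.array([p[0],p[1],1])
def plane(c,u,v,z):
    o,d=ray(c,u,v); return o+d*(z-o[2])/d[2]
def tri(obs):
    A=np.zeros((3,3));b=np.zeros(3);R=[]
    for c,u,v in obs:
        o,d=ray(c,u,v); d=d/np.linalg.norm(d); P=np.eye(3)-np.outer(d,d); A+=P;b+=P@o; R.append((P,o))
    x=np.linalg.solve(A,b); return x,[np.linalg.norm(P@(x-o)) for P,o in R]
E
python3 - <<'E'
import cv2,numpy as np
from h import *
a=cv2.imread("pics/scene0.png")[135:300,135:395]; b=cv2.imread("pics/side0.png")[150:230,190:450]
cv2.imwrite("pics/crop0.png",cv2.resize(np.vstack([a[:, :],b])[:],None,fx=2.4,fy=2.4,interpolation=cv2.INTER_CUBIC))
C=optics.calibration("scene");S=optics.calibration("side")
for n,u,v in [("pink",186,230),("blue",201,264),("vial",159,278),("g1",364,150),("g2",351,170),("tray",240,213)]: print(n,plane(C,u,v,.06 if n!="tray" else .02))
for n,u,v in [("red",375,172),("g1",411,194),("g2",383,206),("tray",270,183),("pink",212,167)]: print(n,plane(S,u,v,.06 if n!="tray" else .02))
E
```

```text
pink [0.52541303 0.21122319 0.06      ]
blue [0.42057089 0.24587664 0.06      ]
vial [0.45150477 0.33314133 0.06      ]
g1 [ 0.43254842 -0.32739346  0.06      ]
g2 [ 0.40151724 -0.23585094  0.06      ]
tray [0.51272131 0.06023497 0.02      ]
red [ 0.51758072 -0.2362501   0.06      ]
g1 [ 0.4388991  -0.32400461  0.06      ]
g2 [ 0.39836594 -0.24359433  0.06      ]
tray [0.51317501 0.05144884 0.02      ]
pink [0.53751568 0.21091299 0.06      ]
```

View pics/crop0.png

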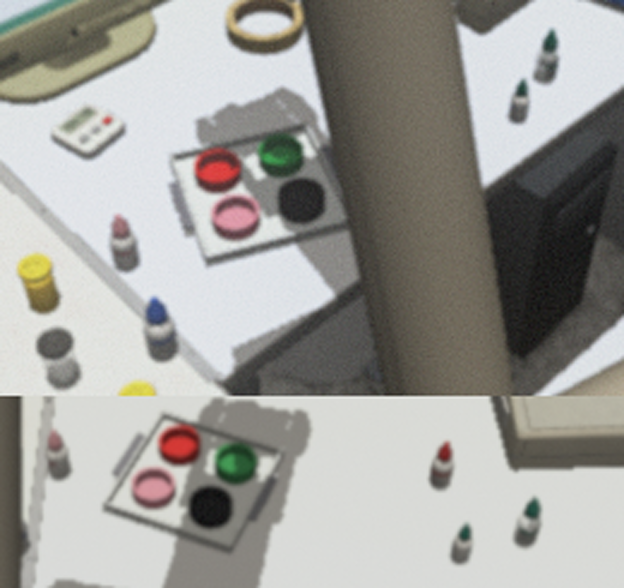

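View pics/wrist0.png

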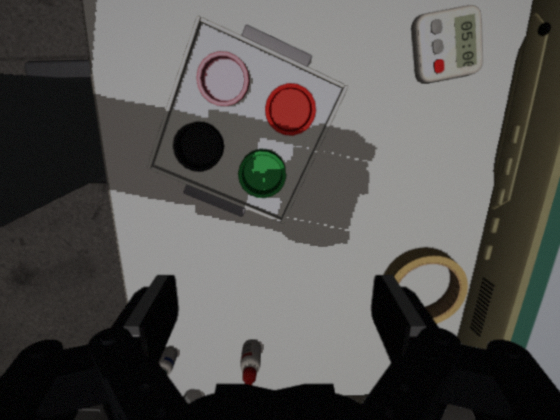

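Two green-capped bottles: scene (364,157) / side (410,200) is taller with a green band, so it is the kit bottle. Scene (351,177) / side (383,211) is shorter with a bluish band, so it stays. The clear vial with the dark top is at scene (159,283). The wrist view shows the tray with pink (223,77), red (290,109), black (199,146) and green (262,173). Next I'll take wrist views from more places.

```bash
cat > snap.py <<'E'
import sys,pickle
from h import *
n=sys.argv[1]; c=optics.calibration("wrist"); im=optics.get_image("wrist")
cv2.imwrite(f"pics/{n}.png",im[:,:,::-1]); pickle.dump(c,open(f"pics/{n}.pkl","wb"))
print(n,env.observe()["position"])
E
python3 -m jog '[{"linear":[0,-0.8,0]},{"linear":[0,-0.8,0]},{"linear":[0,-0.4,0]},{"linear":[0,0,0]},{"linear":[0,0,0]}]'
python3 snap.py w1
python3 -m jog '[{"linear":[-0.8,0,0]},{"linear":[-0.8,0,0]},{"linear":[-0.8,0,0]},{"linear":[-0.8,0,0]},{"linear":[-0.8,0,0]},{"linear":[-0.8,0,0]},{"linear":[-0.8,0,0]},{"linear":[0,0,0]},{"linear":[0,0,0]}]'
python3 snap.py w2
python3 -m jog '[{"linear":[-0.8,0,0]},{"linear":[-0.8,0,0]},{"linear":[0,0,0]},{"linear":[0,0,0]}]'
python3 snap.py w3
python3 - <<'E'
import cv2,numpy as np
a=cv2.imread("pics/w2.png")[:290];b=cv2.imread("pics/w3.png")[:290]
cv2.imwrite("pics/w23.png",np.vstack([a,b]))
E
```

```text
w1 [5.49783540e-01 6.12542703e-05 2.03772418e-01]
w2 [5.49830707e-01 1.37811796e-05 2.03820631e-01]
w3 [5.49902951e-01 1.51628461e-05 2.03926177e-01]invalid input
invalid input
invalid input
```

View pics/w23.png

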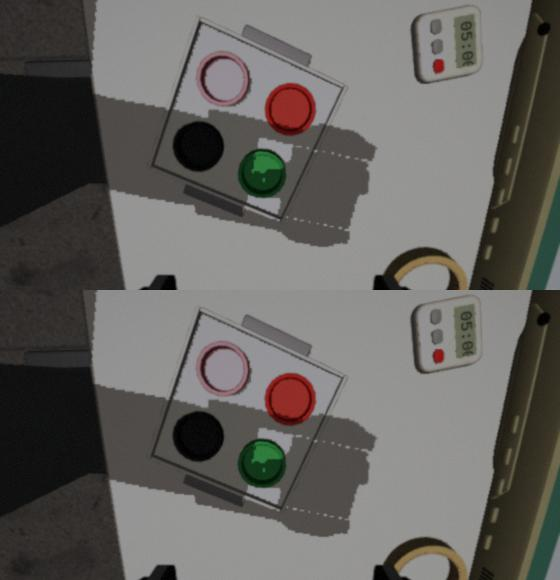

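View pics/w1.png

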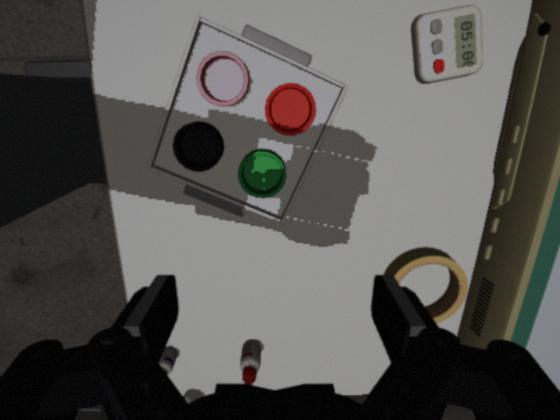

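The moves were refused, so these views repeat the first one. The rows probably need "roll" in each.

```bash

python3 -m jog '[{"linear":[0,-0.8,0],"roll":0},{"linear":[0,-0.8,0],"roll":0},{"linear":[0,-0.4,0],"roll":0},{"linear":[0,0,0],"roll":0},{"linear":[0,0,0],"roll":0}]' && 
python3 snap.py w1 &&
python3 -m jog '[{"linear":[-0.8,0,0],"roll":0},{"linear":[-0.8,0,0],"roll":0},{"linear":[-0.8,0,0],"roll":0},{"linear":[-0.8,0,0],"roll":0},{"linear":[-0.8,0,0],"roll":0},{"linear":[-0.8,0,0],"roll":0},{"linear":[-0.8,0,0],"roll":0},{"linear":[0,0,0],"roll":0},{"linear":[0,0,0],"roll":0}]' &&
python3 snap.py w2
```

```text
time_s: 0.72
position: [0.47, -0.0, 0.2046]
tool_rot: [[0.0, 1.0, 0.001], [1.0, -0.0, -0.0], [-0.0, 0.001, -1.0]]
ft_force: [0.8, -0.3, 0.3]
grip_width: 0.0854
gripper_force: 0.0
w1 [ 4.70646829e-01 -1.55962228e-04  2.04421831e-01]
time_s: 1.52
position: [0.4705, -0.2256, 0.2034]
tool_rot: [[0.002, 1.0, -0.0], [1.0, -0.002, 0.001], [0.001, -0.0, -1.0]]
ft_force: [-0.1, 0.1, -0.2]
grip_width: 0.0854
gripper_force: 0.0
w2 [ 0.47044633 -0.22436867  0.20356766]
```

```bash

python3 -m jog '[{"linear":[-0.8,0,0],"roll":0},{"linear":[-0.7,0,0],"roll":0},{"linear":[0,0,0],"roll":0},{"linear":[0,0,0],"roll":0}]' && 
python3 snap.py w3
python3 - <<'E'
import cv2,numpy as np
a=cv2.imread("pics/w2.png")[:290];b=cv2.imread("pics/w3.png")[:290]
cv2.imwrite("pics/w23.png",np.vstack([a,b]))
# holder centroids
import pickle
from h import *
hs={}
for n in ["wrist0","w1"]:
    im=cv2.imread(f"pics/{n}.png"); hsv=cv2.cvtColor(im,cv2.COLOR_BGR2HSV); H,S,V=cv2.split(hsv)
    m={"red":((H<6)|(H>174))&(S>170),"green":(H>45)&(H<85)&(S>120),"black":(V<22),"pink":((H>165)|(H<8))&(S>40)&(S<150)&(V>80)}
    for k,mm in m.items():
        mm=mm.astype(np.uint8); mm[285:]=0
        mm=cv2.morphologyEx(mm,cv2.MORPH_OPEN,np.ones((2,2)))
        cs,_=cv2.findContours(mm,cv2.RETR_EXTERNAL,cv2.CHAIN_APPROX_NONE)
        for c in sorted(cs,key=cv2.contourArea)[-3:]:
            if len(c)>30: 
                e=cv2.fitEllipse(cv2.convexHull(c)); 
                if e[1][0]>25: print(n,k,np.round(e[0],1),np.round(e[1],1))
E
```

```text
time_s: 1.9
position: [0.4703, -0.2838, 0.2038]
tool_rot: [[0.0, 1.0, -0.0], [1.0, -0.0, 0.001], [0.001, -0.0, -1.0]]
ft_force: [-1.0, -0.4, 0.1]
grip_width: 0.0855
gripper_force: 0.0
w3 [ 0.47032789 -0.28296301  0.20393142]
wrist0 red [291. 110.] [49.1 50.8]
wrist0 green [262.9 174.2] [46.4 47.2]
wrist0 black [199.2 146.9] [48.3 49.3]
wrist0 black [ 52.1 186.4] [107.8 373.2]
wrist0 pink [223.2  79.3] [52.  55.4]
w1 red [369.5 109.8] [49.2 52.2]
w1 green [337.2 173.9] [46.7 47.2]
w1 black [275.5 146.4] [46.3 47.5]
w1 pink [305.1  78.9] [51.9 54.9]
```

View pics/w23.png

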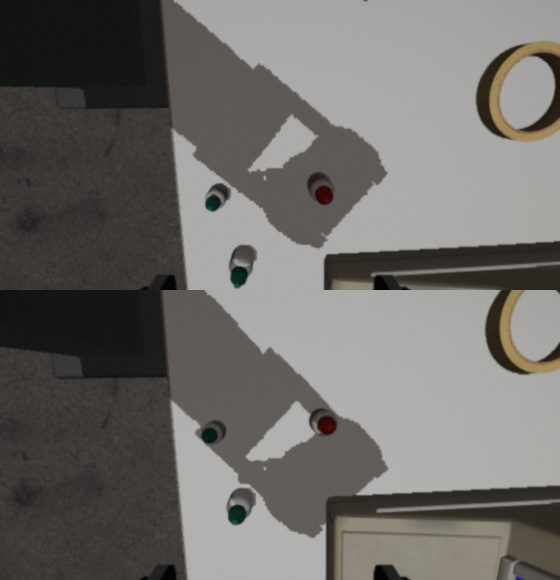

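The views show red cap (325,195) and (328,135), larger green with its tip near (239,276) and (236,226), and small green (212,203) and (209,146). A box-shaped instrument has its corner at (325,255) and (327,207). I'll check that corner's position and enlarge the bottles.

```bash
python3 - <<'E'
import cv2,numpy as np,pickle
from h import *
c0,c1,c2,c3=[pickle.load(open(f"pics/{n}.pkl","rb")) if n!="wrist0" else None for n in ["wrist0","w1","w2","w3"]]
c0=dict(c1); T=c0["T"].copy() if hasattr(c0["T"],"copy") else c0["T"]
c0["T"]=np.array([[9.99997947e-01,-2.09044902e-04,-2.01533106e-03,5.50338695e-01],[-8.44074119e-04,-9.47223536e-01,-3.20572707e-01,8.38665180e-02],[-1.84195493e-03,3.20573750e-01,-9.47221768e-01,3.74462029e-01],[0,0,0,1]])
for k,a,b in [("red",(291,110),(369.5,109.8)),("green",(262.9,174.2),(337.2,173.9)),("black",(199.2,146.9),(275.5,146.4)),("pink",(223.2,79.3),(305.1,78.9))]:
    x,r=tri([(c0,*a),(c1,*b)]); print(k,x.round(4),np.round(r,4), plane(c0,*a,.024).round(4),plane(c1,*b,.024).round(4))
for k,a,b in [("redtop",(325,196),(328,136)),("Gtop",(239,277),(236,227)),("gtop",(212,204),(209,146)),("corner",(325,255),(327,207))]:
    x,r=tri([(c2,*a),(c3,*b)]); print(k,x.round(4),np.round(r,4))
a=cv2.imread("pics/w2.png")[160:290,180:350];b=cv2.imread("pics/w3.png")[105:235,180:350]
cv2.imwrite("pics/cropb.png",cv2.resize(np.vstack([a,b])[:,:],None,fx=2.3,fy=2.3,interpolation=cv2.INTER_CUBIC))
E
```

```text
red [0.5663 0.0679 0.0184] [0.0001 0.0001] [0.5661 0.068  0.024 ] [0.5648 0.0682 0.024 ]
green [0.5374 0.0016 0.0176] [0.0001 0.0001] [0.5376 0.0032 0.024 ] [0.5362 0.0031 0.024 ]
black [0.4715 0.0309 0.018 ] [0. 0.] [0.4728 0.0318 0.024 ] [0.4714 0.0318 0.024 ]
pink [0.5002 0.097  0.0228] [0. 0.] [0.5003 0.0969 0.024 ] [0.5    0.0969 0.024 ]
redtop [ 0.5202 -0.2378  0.0526] [0.0001 0.0001]
Gtop [ 0.4314 -0.3306  0.0472] [0.0005 0.0005]
gtop [ 0.4076 -0.2479  0.0457] [0.0002 0.0002]
corner [ 0.5282 -0.3185  0.0189] [0.0002 0.0002]
```

View pics/cropb.png

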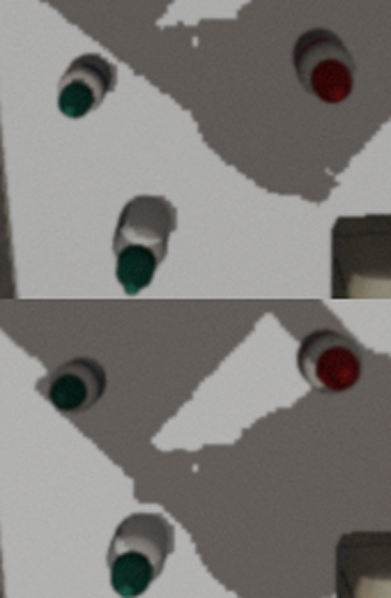

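The crop confirms it: the larger green (lower left) has a white and green label, and the smaller one (upper left) has a dark blue band. Holder spacing is 72 mm, as expected. Now I'll refine the bottle axes.

```bash
cat > cen.py <<'E'
from h import *
import pickle
def cen(n,k,box):
    im=cv2.imread(f"pics/{n}.png"); H,S,V=cv2.split(cv2.cvtColor(im,cv2.COLOR_BGR2HSV))
    m={"red":((H<8)|(H>172))&(S>150),"green":(H>45)&(H<95)&(S>110)&(V>30),"pink":((H<12)|(H>160))&(S>45)&(V>60),"dark":V<60}[k]
    m=m.astype(np.uint8); q=np.zeros_like(m); x0,y0,x1,y1=box; q[y0:y1,x0:x1]=m[y0:y1,x0:x1]
    M=cv2.moments(q,True); return pickle.load(open(f"pics/{n}.pkl","rb")),M["m10"]/M["m00"],M["m01"]/M["m00"]
def report(k,obs,zs):
    x,r=tri(obs); print(k,x.round(4),np.round(r,4),[(round(o[1],1),round(o[2],1)) for o in obs])
    for z in zs: print("  z",z,[plane(*o,z)[:2].round(4) for o in obs])
E
python3 - <<'E'
from cen import *
report("red",[cen("w2","red",(295,165,345,210)),cen("w3","red",(300,105,350,150))],[.055])
report("G",[cen("w2","green",(220,255,260,290)),cen("w3","green",(220,205,260,245))],[.058])
report("g",[cen("w2","green",(195,180,235,215)),cen("w3","green",(195,125,230,160))],[.047])
c=pickle.load(open("pics/w2.pkl","rb"));c3=pickle.load(open("pics/w3.pkl","rb"))
print(plane(c,319,181,0.005),plane(c3,320,128,0.005))
E
```

```text
red [ 0.5189 -0.2369  0.0513] [0. 0.] [(323.6, 194.8), (326.5, 134.9)]
  z 0.055 [array([ 0.5183, -0.2358]), array([ 0.5184, -0.2365])]
G [ 0.4327 -0.323   0.0614] [0.0001 0.0001] [(238.1, 277.5), (236.1, 225.1)]
  z 0.058 [array([ 0.4321, -0.325 ]), array([ 0.4324, -0.3243])]
g [ 0.4038 -0.2514  0.0335] [0.0013 0.0013] [(212.0, 203.5), (206.0, 147.9)]
  z 0.047 [array([ 0.4078, -0.247 ]), array([ 0.4051, -0.2495])]
[ 0.51992297 -0.2345626   0.005     ] [ 0.51866486 -0.23496985  0.005     ]
```

```bash

python3 -m jog '[{"linear":[0.6,0.6,0],"roll":0},{"linear":[0.6,0.6,0],"roll":0},{"linear":[0,0,0.7],"roll":0},{"linear":[0,0,0.7],"roll":0},{"linear":[0,0,0.7],"roll":0},{"linear":[0,0,0.6],"roll":0},{"linear":[0,0,0],"roll":0},{"linear":[0,0,0],"roll":0}]' 1 30
```

```text
time_s: 2.62
position: [0.518, -0.2346, 0.0962]
tool_rot: [[-0.001, 1.0, -0.001], [1.0, 0.001, 0.001], [0.001, -0.001, -1.0]]
ft_force: [0.2, 0.6, 0.2]
grip_width: 0.0851
gripper_force: 0.0
```

```bash

python3 -m jog '[{"linear":[-0.03,0,0.4],"roll":0},{"linear":[0,0,0.4],"roll":0},{"linear":[0,0,0.4],"roll":0},{"linear":[0,0,0.4],"roll":0},{"linear":[0,0,0.28],"roll":0},{"linear":[0,0,0],"roll":0},{"linear":[0,0,0],"roll":0}]' && python3 -m jog '[{"linear":[0,0,0],"roll":0},{"linear":[0,0,0],"roll":0},{"linear":[0,0,0],"roll":0},{"linear":[0,0,0],"roll":0},{"linear":[0,0,0],"roll":0},{"linear":[0,0,0],"roll":0},{"linear":[0,0,0],"roll":0},{"linear":[0,0,0],"roll":0},{"linear":[0,0,0],"roll":0},{"linear":[0,0,0],"roll":0}]' -1 30
```

```text
time_s: 3.2
position: [0.5188, -0.2373, 0.0226]
tool_rot: [[-0.0, 1.0, 0.002], [1.0, 0.0, -0.001], [-0.001, 0.002, -1.0]]
ft_force: [0.3, 0.2, -0.9]
grip_width: 0.0853
gripper_force: 0.0
time_s: 4.03
position: [0.5181, -0.2373, 0.0211]
tool_rot: [[0.0, 1.0, 0.0], [1.0, -0.0, -0.0], [-0.0, 0.0, -1.0]]
ft_force: [-0.9, -0.2, 4.3]
grip_width: 0.0166
gripper_force: 29.4
```

The grip width of 16.6 mm doesn't match the 25 mm body, so I'll look before lifting.

```bash
python3 snap.py w4; python3 - <<'E'
from h import *
s=optics.get_image("side")[:,:,::-1]; cv2.imwrite("pics/side1.png",s)
w=cv2.imread("pics/w4.png")
a=cv2.resize(s[120:240,310:450],None,fx=2.8,fy=2.8,interpolation=cv2.INTER_CUBIC)
b=cv2.resize(w[180:420,140:420],(392,336))
cv2.imwrite("pics/chk.png",np.hstack([a,b]))
E
```

```text
w4 [ 0.51808982 -0.2372979   0.02114344]
```

View pics/chk.png

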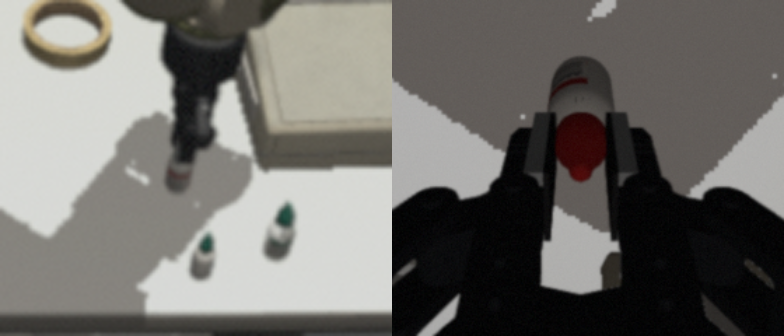

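```bash
python3 - <<'E'
from h import *
import pickle
c=pickle.load(open("pics/w4.pkl","rb"))
for n,u,v in [("tip",274,305),("bottomedge",274,221),("capcentre",274,279),("capfront/pad",274,260),("band",274,236)]:
    print(n,[plane(c,u,v,z)[[1,2]].round(4).tolist() for z in (0,.02,.04,.06,.07,.08)])
S=optics.calibration("side"); u,v=310+177/2.8,120+192/2.8; print("side base front",plane(S,u,v,0.0),plane(S,u,v,.02),plane(S,u,v,.04))
print(env.observe()["ft_force"],env.observe()["gripper_force"])
E
```

```text
tip [[-0.2853, -0.0], [-0.2716, 0.02], [-0.2578, 0.04], [-0.2441, 0.06], [-0.2372, 0.07], [-0.2303, 0.08]]
bottomedge [[-0.2263, 0.0], [-0.2187, 0.02], [-0.2111, 0.04], [-0.2035, 0.06], [-0.1997, 0.07], [-0.1959, 0.08]]
capcentre [[-0.2659, 0.0], [-0.2541, 0.02], [-0.2424, 0.04], [-0.2307, 0.06], [-0.2248, 0.07], [-0.219, 0.08]]
capfront/pad [[-0.2524, 0.0], [-0.242, 0.02], [-0.2317, 0.04], [-0.2214, 0.06], [-0.2163, 0.07], [-0.2111, 0.08]]
band [[-0.2361, 0.0], [-0.2275, 0.02], [-0.2189, 0.04], [-0.2102, 0.06], [-0.2059, 0.07], [-0.2016, 0.08]]
side base front [ 0.50937246 -0.23825332  0.        ] [ 0.49220646 -0.23369071  0.02      ] [ 0.47504046 -0.2291281   0.04      ]
[-0.67845339 -0.34209072  4.61667176] 29.52562004327774
```

The bottle stands upright and centred, but the pads have closed on its 18 mm cap: their ends sit higher than the TCP suggests. I'll open, go 14 mm lower and grip the body.

```bash

python3 -m jog '[{"linear":[0,0,0],"roll":0},{"linear":[0,0,0],"roll":0},{"linear":[0,0,0],"roll":0},{"linear":[0,0,0],"roll":0},{"linear":[0,0,0.12],"roll":0},{"linear":[0,0,0.12],"roll":0},{"linear":[0,0,0.11],"roll":0},{"linear":[0,0,0],"roll":0}]' 0.2 30 && python3 -m jog '[{"linear":[0,0,0],"roll":0},{"linear":[0,0,0],"roll":0},{"linear":[0,0,0],"roll":0},{"linear":[0,0,0],"roll":0},{"linear":[0,0,0],"roll":0},{"linear":[0,0,0],"roll":0},{"linear":[0,0,0],"roll":0}]' -1 30; python3 snap.py w5
```

```text
time_s: 4.8
position: [0.5174, -0.2368, 0.0057]
tool_rot: [[0.0, 1.0, -0.002], [1.0, -0.0, 0.001], [0.001, -0.002, -1.0]]
ft_force: [0.7, 0.3, 1.1]
grip_width: 0.0511
gripper_force: 0.0
time_s: 5.38
position: [0.5181, -0.2373, 0.0071]
tool_rot: [[-0.0, 1.0, 0.0], [1.0, 0.0, -0.0], [-0.0, 0.0, -1.0]]
ft_force: [0.3, 0.1, 1.6]
grip_width: 0.0235
gripper_force: 29.5
w5 [ 0.51812037 -0.2372825   0.00709631]
```

The body is gripped now. Lift and carry it to the red holder.

```bash

python3 -m jog '[{"linear":[0,0,-0.2],"roll":0},{"linear":[0,0,-0.6],"roll":0},{"linear":[0,0,-0.7],"roll":0},{"linear":[0,0,-0.7],"roll":0},{"linear":[0.4,0,-0.3],"roll":0},{"linear":[0.7,0.1,0],"roll":0},{"linear":[0.7,0.2,0],"roll":0},{"linear":[0.7,0.2,0],"roll":0},{"linear":[0.7,0.2,0],"roll":0},{"linear":[0.7,0.2,0],"roll":0},{"linear":[0.7,0.2,0],"roll":0},{"linear":[0.7,0.1,0],"roll":0}]' - 30 && python3 -m jog '[{"linear":[0.7,0,0],"roll":0},{"linear":[0.7,0,0],"roll":0},{"linear":[0.6,0,0],"roll":0},{"linear":[0.33,0,0],"roll":0},{"linear":[0,0,0],"roll":0},{"linear":[0,0,0],"roll":0},{"linear":[0,0,0],"roll":0}]' ; python3 snap.py w6
```

```text
time_s: 6.43
position: [0.5659, -0.0229, 0.1067]
tool_rot: [[-0.0, 1.0, -0.001], [1.0, 0.0, 0.0], [0.0, -0.001, -1.0]]
ft_force: [0.4, -0.2, -0.6]
grip_width: 0.0235
gripper_force: 29.5
time_s: 7.02
position: [0.5659, 0.0672, 0.1068]
tool_rot: [[0.001, 1.0, -0.0], [1.0, -0.001, -0.0], [-0.0, -0.0, -1.0]]
ft_force: [-0.3, -0.3, -0.4]
grip_width: 0.0237
gripper_force: 29.5
w6 [0.56596784 0.06698369 0.10685297]
```

View pics/w6.png

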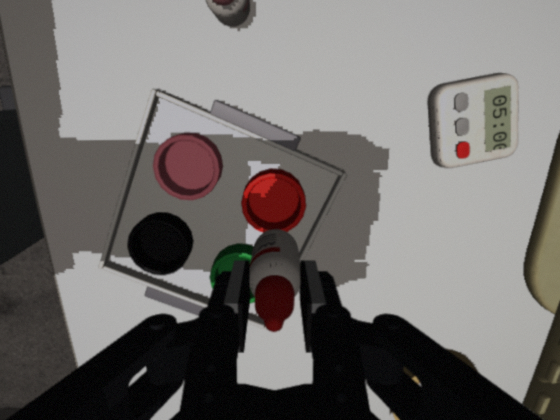

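The red bottle hangs upright between the pads, and the red holder sits at (274,201). A quick check of the holder position, then lower.

```bash
python3 - <<'E'
from h import *
import pickle
c=pickle.load(open("pics/w6.pkl","rb"))
for n,u,v in [("red",274,202),("pink",187,167),("black",160,243)]: print(n,plane(c,u,v,.021).round(4))
E
python3 -m jog '[{"linear":[0.02,0,0.5],"roll":0},{"linear":[0,0,0.6],"roll":0},{"linear":[0,0,0.5],"roll":0},{"linear":[0,0,0.3],"roll":0},{"linear":[0,0,0.1],"roll":0},{"linear":[0,0,0.1],"roll":0},{"linear":[0,0,0.05],"roll":0},{"linear":[0,0,0],"roll":0},{"linear":[0,0,0],"roll":0}]'
```

```text
red [0.5657 0.0696 0.021 ]
pink [0.4994 0.0977 0.021 ]
black [0.4717 0.0343 0.021 ]
time_s: 7.82
position: [0.5664, 0.0686, 0.0216]
tool_rot: [[0.0, 1.0, 0.001], [1.0, -0.0, -0.0], [-0.0, 0.001, -1.0]]
ft_force: [-0.2, -0.8, 0.4]
grip_width: 0.0239
gripper_force: 29.5
```

```bash

python3 -m jog '[{"linear":[0,0,0.05],"roll":0},{"linear":[0,0,0.05],"roll":0},{"linear":[0,0,0.04],"roll":0},{"linear":[0,0,0],"roll":0},{"linear":[0,0,0],"roll":0}]'; python3 -m jog '[{"linear":[0,0,0.03],"roll":0},{"linear":[0,0,0],"roll":0},{"linear":[0,0,0],"roll":0}]';python3 -m jog '[{"linear":[0,0,0.02],"roll":0},{"linear":[0,0,0],"roll":0},{"linear":[0,0,0],"roll":0}]'
```

```text
time_s: 8.23
position: [0.5659, 0.0688, 0.0152]
tool_rot: [[-0.0, 1.0, -0.0], [1.0, 0.0, -0.0], [-0.0, -0.0, -1.0]]
ft_force: [-0.0, -0.1, -0.3]
grip_width: 0.0236
gripper_force: 29.5
time_s: 8.48
position: [0.566, 0.0688, 0.0141]
tool_rot: [[0.0, 1.0, 0.0], [1.0, -0.0, -0.0], [-0.0, 0.0, -1.0]]
ft_force: [-0.2, -0.1, -0.5]
grip_width: 0.0236
gripper_force: 29.5
time_s: 8.73
position: [0.5662, 0.0688, 0.014]
tool_rot: [[-0.0, 1.0, 0.001], [1.0, 0.0, -0.0], [-0.0, 0.001, -1.0]]
ft_force: [-1.0, 0.5, 5.9]
grip_width: 0.0235
gripper_force: 30.0
```

Contact with the floor. Release, rise and look at the pink dropper from two places.

```bash

python3 -m jog '[{"linear":[0,0,0],"roll":0},{"linear":[0,0,0],"roll":0},{"linear":[0,0,0],"roll":0},{"linear":[0,0,0],"roll":0},{"linear":[0,0,-0.3],"roll":0},{"linear":[0,0,-0.6],"roll":0},{"linear":[0,0,-0.8],"roll":0},{"linear":[0,0,-0.8],"roll":0},{"linear":[0,0,-0.8],"roll":0},{"linear":[0.3,-0.2,-0.8],"roll":0},{"linear":[0.7,-0.3,-0.4],"roll":0},{"linear":[0.7,-0.3,0],"roll":0}]' 0.1 30; python3 -m jog '[{"linear":[0.7,-0.2,0],"roll":0},{"linear":[0,0,0],"roll":0},{"linear":[0,0,0],"roll":0}]' 1; python3 snap.py w7;  python3 -m jog '[{"linear":[0.7,0,0],"roll":0},{"linear":[0.7,0,0],"roll":0},{"linear":[0,0,0],"roll":0},{"linear":[0,0,0],"roll":0}]'; python3 snap.py w8
python3 - <<'E'
import cv2,numpy as np
cv2.imwrite("pics/w78.png",np.vstack([cv2.imread("pics/w7.png")[:300],cv2.imread("pics/w8.png")[:300]]))
E
```

```text
time_s: 9.73
position: [0.5352, 0.1371, 0.1973]
tool_rot: [[0.002, 1.0, 0.007], [1.0, -0.002, 0.0], [0.0, 0.007, -1.0]]
ft_force: [0.0, 0.8, -0.3]
grip_width: 0.0468
gripper_force: 0.0
time_s: 9.98
position: [0.5255, 0.1658, 0.1934]
tool_rot: [[-0.002, 1.0, -0.0], [1.0, 0.002, -0.0], [-0.0, -0.0, -1.0]]
ft_force: [0.8, -1.1, -0.8]
grip_width: 0.0808
gripper_force: 0.0
w7 [0.52589219 0.16489742 0.19318864]
time_s: 10.37
position: [0.5263, 0.2207, 0.1928]
tool_rot: [[-0.001, 1.0, -0.001], [1.0, 0.001, -0.0], [-0.0, -0.001, -1.0]]
ft_force: [-0.5, -0.4, -0.2]
grip_width: 0.0852
gripper_force: 0.0
w8 [0.52633223 0.21996582 0.19294668]
```

View pics/w78.png

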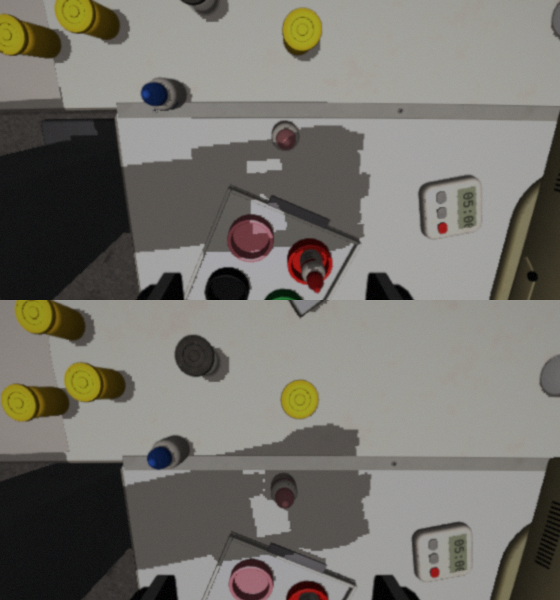

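Red stands upright in its holder. The pink cap is at (286,138) and (284,197), the black vial at (196,55) in the second view, and blue at (153,94) and (159,157).

```bash
python3 - <<'E'
from cen import *
try: report("pink",[cen("w7","pink",(270,120,302,155)),cen("w8","pink",(268,172,300,212))],[.058])
except Exception as e: print(e)
c7=pickle.load(open("pics/w7.pkl","rb"));c8=pickle.load(open("pics/w8.pkl","rb"))
report("pinkm",[(c7,286,138),(c8,284,197)],[.058])
report("blue",[(c7,153,94),(c8,158,158)],[.07])
report("vial",[(c8,194,55)],[.058]); report("yel",[(c8,300,100)],[.058])
E
```

```text
pink [0.5343 0.2168 0.0919] [0.0008 0.0008] [(284.4, 137.0), (284.9, 203.6)]
  z 0.058 [array([0.5344, 0.2127]), array([0.5361, 0.2059])]
pinkm [0.5356 0.2115 0.0555] [0.0003 0.0003] [(286, 138), (284, 197)]
  z 0.058 [array([0.5358, 0.2118]), array([0.5353, 0.2123])]
blue [0.4218 0.2494 0.0593] [0.0001 0.0001] [(153, 94), (158, 158)]
  z 0.07 [array([0.4256, 0.2494]), array([0.4253, 0.2513])]
vial [0.5292 0.3035 0.375 ] [0.] [(194, 55)]
  z 0.058 [array([0.4599, 0.3349])]
yel [0.533  0.3029 0.2743] [0.] [(300, 100)]
  z 0.058 [array([0.5482, 0.2989])]
```

```bash

python3 -m jog '[{"linear":[-0.2,0.23,0],"roll":0},{"linear":[0,0,0.6],"roll":0},{"linear":[0,0,0.7],"roll":0},{"linear":[0,0,0.7],"roll":0},{"linear":[0,0,0.6],"roll":0},{"linear":[0,0,0],"roll":0},{"linear":[0,0,0],"roll":0}]' 1 30
```

```text
time_s: 11.0
position: [0.5357, 0.2114, 0.0891]
tool_rot: [[0.002, 1.0, -0.002], [1.0, -0.002, -0.0], [-0.0, -0.002, -1.0]]
ft_force: [0.6, 0.2, 0.3]
grip_width: 0.0855
gripper_force: 0.0
```

```bash

python3 -m jog '[{"linear":[0,0,0.4],"roll":0},{"linear":[0,0,0.5],"roll":0},{"linear":[0,0,0.5],"roll":0},{"linear":[0,0,0.4],"roll":0},{"linear":[0,0,0.2],"roll":0},{"linear":[0,0,0],"roll":0},{"linear":[0,0,0],"roll":0}]' && python3 -m jog '[{"linear":[0,0,0],"roll":0},{"linear":[0,0,0],"roll":0},{"linear":[0,0,0],"roll":0},{"linear":[0,0,0],"roll":0},{"linear":[0,0,0],"roll":0},{"linear":[0,0,0],"roll":0},{"linear":[0,0,0],"roll":0},{"linear":[0,0,0],"roll":0},{"linear":[0,0,0],"roll":0},{"linear":[0,0,0],"roll":0}]' -1 30
```

```text
time_s: 11.58
position: [0.5363, 0.2126, 0.0107]
tool_rot: [[0.0, 1.0, 0.002], [1.0, -0.0, 0.0], [0.0, 0.002, -1.0]]
ft_force: [-0.1, 0.5, 0.3]
grip_width: 0.0856
gripper_force: 0.0
time_s: 12.42
position: [0.5354, 0.2129, 0.0098]
tool_rot: [[-0.0, 1.0, 0.001], [1.0, 0.0, 0.0], [0.0, 0.001, -1.0]]
ft_force: [-1.0, -0.5, 6.2]
grip_width: 0.0248
gripper_force: 29.3
```

```bash

python3 -m jog '[{"linear":[0,0,-0.2],"roll":0},{"linear":[0,0,-0.6],"roll":0},{"linear":[0,0,-0.7],"roll":0},{"linear":[0,0,-0.7],"roll":0},{"linear":[-0.4,-0.1,-0.3],"roll":0},{"linear":[-0.7,-0.2,0],"roll":0},{"linear":[-0.7,-0.2,0],"roll":0},{"linear":[-0.6,-0.2,0],"roll":0},{"linear":[-0.5,-0.2,0],"roll":0},{"linear":[0,0,0],"roll":0},{"linear":[0,0,0],"roll":0},{"linear":[0,0,0],"roll":0}]' - 30
```

```text
time_s: 13.42
position: [0.4995, 0.0972, 0.1096]
tool_rot: [[0.0, 1.0, 0.0], [1.0, -0.0, 0.0], [0.0, 0.0, -1.0]]
ft_force: [-0.2, -0.4, 0.1]
grip_width: 0.0248
gripper_force: 29.5
```

Over the pink holder. Lower to about 2 mm above contact, then in small steps.

```bash

python3 -m jog '[{"linear":[0,0,0.5],"roll":0},{"linear":[0,0,0.6],"roll":0},{"linear":[0,0,0.5],"roll":0},{"linear":[0,0,0.3],"roll":0},{"linear":[0,0,0.1],"roll":0},{"linear":[0,0,0.1],"roll":0},{"linear":[0,0,0.1],"roll":0},{"linear":[0,0,0.05],"roll":0},{"linear":[0,0,0],"roll":0},{"linear":[0,0,0],"roll":0}]';python3 -m jog '[{"linear":[0,0,0.03],"roll":0},{"linear":[0,0,0],"roll":0},{"linear":[0,0,0],"roll":0}]'
```

```text
time_s: 14.25
position: [0.4995, 0.0968, 0.0198]
tool_rot: [[-0.0, 1.0, 0.001], [1.0, 0.0, -0.0], [-0.0, 0.001, -1.0]]
ft_force: [0.1, -0.3, -0.3]
grip_width: 0.025
gripper_force: 29.5
time_s: 14.5
position: [0.4993, 0.0968, 0.0183]
tool_rot: [[0.0, 1.0, 0.0], [1.0, -0.0, -0.0], [-0.0, 0.0, -1.0]]
ft_force: [-0.2, -0.2, 0.1]
grip_width: 0.025
gripper_force: 29.5
```

```bash

python3 -m jog '[{"linear":[0,0,0.03],"roll":0},{"linear":[0,0,0],"roll":0},{"linear":[0,0,0],"roll":0}]';python3 -m jog '[{"linear":[0,0,0.02],"roll":0},{"linear":[0,0,0],"roll":0},{"linear":[0,0,0],"roll":0}]'
```

```text
time_s: 14.75
position: [0.4992, 0.0968, 0.0169]
tool_rot: [[0.0, 1.0, -0.0], [1.0, -0.0, 0.0], [0.0, -0.0, -1.0]]
ft_force: [1.2, 1.2, 0.5]
grip_width: 0.0247
gripper_force: 29.6
time_s: 15.0
position: [0.4993, 0.0968, 0.0168]
tool_rot: [[-0.0, 1.0, 0.001], [1.0, 0.0, -0.0], [-0.0, 0.001, -1.0]]
ft_force: [-2.2, -0.2, 6.8]
grip_width: 0.025
gripper_force: 30.3
```

Contact. Release and go to the larger green.

```bash

python3 -m jog '[{"linear":[0,0,0],"roll":0},{"linear":[0,0,0],"roll":0},{"linear":[0,0,0],"roll":0},{"linear":[0,0,0],"roll":0},{"linear":[0,0,-0.3],"roll":0},{"linear":[0,0,-0.6],"roll":0},{"linear":[0,0,-0.8],"roll":0},{"linear":[0,0,-0.8],"roll":0},{"linear":[0,0,-0.6],"roll":0},{"linear":[-0.3,0,-0.4],"roll":0},{"linear":[-0.7,-0.1,0],"roll":0},{"linear":[-0.7,-0.2,0],"roll":0}]' 0.1 30; python3 -m jog '[{"linear":[-0.8,-0.2,0],"roll":0},{"linear":[-0.8,-0.2,0],"roll":0},{"linear":[-0.8,-0.2,0],"roll":0},{"linear":[-0.8,-0.2,0],"roll":0},{"linear":[-0.8,-0.2,0],"roll":0},{"linear":[-0.8,-0.1,0],"roll":0},{"linear":[-0.8,-0.1,0],"roll":0},{"linear":[-0.8,-0.1,0],"roll":0},{"linear":[-0.8,-0.1,0],"roll":0},{"linear":[-0.8,-0.1,0],"roll":0},{"linear":[0,0,0],"roll":0},{"linear":[0,0,0],"roll":0}]' 1; python3 snap.py w9; python3 - <<'E'
from cen import *
report("G",[cen("w9","green",(150,100,400,300))],[.058,.047])
E
```

```text
time_s: 16.0
position: [0.4878, 0.0284, 0.157]
tool_rot: [[-0.002, 1.0, 0.003], [1.0, 0.002, -0.0], [-0.0, 0.003, -1.0]]
ft_force: [-0.2, -0.0, -0.7]
grip_width: 0.0467
gripper_force: 0.0
time_s: 17.0
position: [0.4267, -0.2922, 0.1556]
tool_rot: [[0.002, 1.0, -0.001], [1.0, -0.002, 0.001], [0.001, -0.001, -1.0]]
ft_force: [0.1, 0.7, 0.3]
grip_width: 0.0853
gripper_force: 0.0
w9 [ 0.42689942 -0.29104928  0.15575426]
G [ 0.4293 -0.1862  0.4   ] [0.] [(266.8, 197.9)]
  z 0.058 [array([ 0.4206, -0.29  ])]
  z 0.047 [array([ 0.4203, -0.2933])]
```

The centroid mixed both green caps; separate them.

```bash
python3 - <<'E'
from cen import *
im=cv2.imread("pics/w9.png"); H,S,V=cv2.split(cv2.cvtColor(im,cv2.COLOR_BGR2HSV))
m=((H>45)&(H<95)&(S>110)&(V>30)).astype(np.uint8); m[300:]=0
n,_,st,ce=cv2.connectedComponentsWithStats(m); c=pickle.load(open("pics/w9.pkl","rb"))
for i in range(1,n):
    if st[i,4]>40: print(st[i],ce[i].round(1),plane(c,*ce[i],.058)[:2].round(4),plane(c,*ce[i],.047)[:2].round(4))
E
python3 - <<'E'
from cen import *
im=cv2.imread("pics/w9.png"); 
cv2.imwrite("pics/w9b.png",cv2.convertScaleAbs(im,alpha=1.5))
E
```

```text
(no output)
```

View pics/w9b.png

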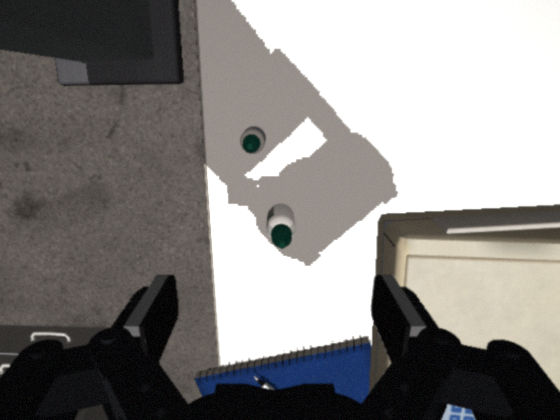

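The larger green's cap is at (281,236) and the small green's at (251,143).

```bash
python3 - <<'E'
from cen import *
c=pickle.load(open("pics/w9.pkl","rb"))
print(plane(c,281,236,.058),plane(c,251,143,.047),plane(c,397,240,.06),plane(c,378,215,0.0))
c3=pickle.load(open("pics/w3.pkl","rb"));report("G",[(c,281,236),(c3,236.3,225)],[.058])
E
```

```text
[ 0.43231236 -0.32390965  0.058     ] [ 0.40797007 -0.24682088  0.047     ] [ 0.53122133 -0.32717108  0.06      ] [ 0.53193109 -0.32606517  0.        ]
G [ 0.4323 -0.3249  0.0559] [0.0001 0.0001] [(281, 236), (236.3, 225)]
  z 0.058 [array([ 0.4323, -0.3239]), array([ 0.4325, -0.3242])]
```

```bash

python3 -m jog '[{"linear":[-0.5,0.14,0],"roll":0},{"linear":[-0.33,0,0],"roll":0},{"linear":[0,0,0.5],"roll":0},{"linear":[0,0,0.6],"roll":0},{"linear":[0,0,0.4],"roll":0},{"linear":[0,0,0],"roll":0},{"linear":[0,0,0],"roll":0}]' 1 30
```

```text
time_s: 17.63
position: [0.4328, -0.3238, 0.0961]
tool_rot: [[-0.001, 1.0, -0.001], [1.0, 0.001, 0.001], [0.001, -0.001, -1.0]]
ft_force: [0.2, 0.0, 0.3]
grip_width: 0.0856
gripper_force: 0.0
```

```bash

python3 -m jog '[{"linear":[0,0,0.4],"roll":0},{"linear":[0,0,0.5],"roll":0},{"linear":[0,0,0.5],"roll":0},{"linear":[0,0,0.4],"roll":0},{"linear":[0,0,0.3],"roll":0},{"linear":[0,0,0.05],"roll":0},{"linear":[0,0,0],"roll":0},{"linear":[0,0,0],"roll":0}]' && python3 -m jog '[{"linear":[0,0,0],"roll":0},{"linear":[0,0,0],"roll":0},{"linear":[0,0,0],"roll":0},{"linear":[0,0,0],"roll":0},{"linear":[0,0,0],"roll":0},{"linear":[0,0,0],"roll":0},{"linear":[0,0,0],"roll":0},{"linear":[0,0,0],"roll":0},{"linear":[0,0,0],"roll":0},{"linear":[0,0,0],"roll":0}]' -1 30
```

```text
time_s: 18.3
position: [0.4334, -0.3249, 0.0115]
tool_rot: [[-0.0, 1.0, 0.001], [1.0, 0.0, -0.002], [-0.002, 0.001, -1.0]]
ft_force: [0.0, -0.6, 0.0]
grip_width: 0.0852
gripper_force: 0.0
time_s: 19.13
position: [0.4328, -0.3246, 0.0104]
tool_rot: [[-0.0, 1.0, 0.0], [1.0, 0.0, -0.0], [-0.0, 0.0, -1.0]]
ft_force: [-1.2, 0.9, 5.5]
grip_width: 0.0244
gripper_force: 29.4
```

```bash

python3 -m jog '[{"linear":[0,0,-0.2],"roll":0},{"linear":[0,0,-0.6],"roll":0},{"linear":[0,0,-0.7],"roll":0},{"linear":[0,0,-0.7],"roll":0},{"linear":[0.3,0,-0.3],"roll":0},{"linear":[0.7,0.2,0],"roll":0},{"linear":[0.7,0.3,0],"roll":0},{"linear":[0.7,0.3,0],"roll":0},{"linear":[0.7,0.3,0],"roll":0},{"linear":[0.7,0.3,0],"roll":0},{"linear":[0.7,0.3,0],"roll":0},{"linear":[0.7,0.3,0],"roll":0}]' - 30;  python3 -m jog '[{"linear":[0.7,0.3,0],"roll":0},{"linear":[0.7,0.2,0],"roll":0},{"linear":[0.7,0.1,0],"roll":0},{"linear":[0.5,0,0],"roll":0},{"linear":[0.38,0,0],"roll":0},{"linear":[0,0,0],"roll":0},{"linear":[0,0,0],"roll":0}]'
```

```text
time_s: 20.13
position: [0.5125, -0.114, 0.1097]
tool_rot: [[-0.0, 1.0, -0.001], [1.0, 0.0, 0.001], [0.001, -0.001, -1.0]]
ft_force: [-0.6, -1.2, 0.0]
grip_width: 0.0249
gripper_force: 29.5
time_s: 20.72
position: [0.5362, 0.0037, 0.1098]
tool_rot: [[-0.002, 1.0, -0.001], [1.0, 0.002, 0.0], [0.0, -0.001, -1.0]]
ft_force: [0.1, 0.8, -0.5]
grip_width: 0.0249
gripper_force: 29.5
```

```bash

python3 -m jog '[{"linear":[0,0,0.5],"roll":0},{"linear":[0,0,0.6],"roll":0},{"linear":[0,0,0.5],"roll":0},{"linear":[0,0,0.3],"roll":0},{"linear":[0,0,0.1],"roll":0},{"linear":[0,0,0.1],"roll":0},{"linear":[0,0,0.1],"roll":0},{"linear":[0,0,0.05],"roll":0},{"linear":[0,0,0],"roll":0},{"linear":[0,0,0],"roll":0}]';python3 -m jog '[{"linear":[0,0,0.03],"roll":0},{"linear":[0,0,0],"roll":0},{"linear":[0,0,0],"roll":0}]';python3 -m jog '[{"linear":[0,0,0.02],"roll":0},{"linear":[0,0,0],"roll":0},{"linear":[0,0,0],"roll":0}]'
```

```text
time_s: 21.55
position: [0.537, 0.0027, 0.0206]
tool_rot: [[0.0, 1.0, 0.001], [1.0, -0.0, -0.0], [-0.0, 0.001, -1.0]]
ft_force: [-0.0, 0.5, 0.4]
grip_width: 0.025
gripper_force: 29.5
time_s: 21.8
position: [0.5368, 0.0028, 0.0191]
tool_rot: [[-0.0, 1.0, 0.0], [1.0, 0.0, -0.0], [-0.0, 0.0, -1.0]]
ft_force: [0.1, 0.8, -0.3]
grip_width: 0.0244
gripper_force: 29.5
time_s: 22.05
position: [0.5368, 0.0028, 0.0181]
tool_rot: [[-0.0, 1.0, -0.0], [1.0, 0.0, 0.0], [0.0, -0.0, -1.0]]
ft_force: [-0.7, 0.0, -0.0]
grip_width: 0.0243
gripper_force: 29.5
```

```bash

python3 -m jog '[{"linear":[0,0,0.02],"roll":0},{"linear":[0,0,0],"roll":0},{"linear":[0,0,0],"roll":0}]';python3 -m jog '[{"linear":[0,0,0.02],"roll":0},{"linear":[0,0,0],"roll":0},{"linear":[0,0,0],"roll":0}]'
```

```text
time_s: 22.3
position: [0.5368, 0.0028, 0.0175]
tool_rot: [[0.0, 1.0, 0.0], [1.0, -0.0, -0.0], [-0.0, 0.0, -1.0]]
ft_force: [0.3, 0.3, 2.9]
grip_width: 0.0244
gripper_force: 29.8
time_s: 22.55
position: [0.5369, 0.0028, 0.0174]
tool_rot: [[-0.0, 1.0, 0.001], [1.0, 0.0, -0.0], [-0.0, 0.001, -1.0]]
ft_force: [-2.5, 0.3, 10.6]
grip_width: 0.0248
gripper_force: 30.5
```

```bash

python3 -m jog '[{"linear":[0,0,0],"roll":0},{"linear":[0,0,0],"roll":0},{"linear":[0,0,0],"roll":0},{"linear":[0,0,0],"roll":0},{"linear":[0,0,-0.3],"roll":0},{"linear":[0,0,-0.6],"roll":0},{"linear":[0,0,-0.8],"roll":0},{"linear":[0,0,-0.8],"roll":0},{"linear":[0,0,-0.8],"roll":0},{"linear":[0,0,-0.8],"roll":0},{"linear":[0.4,-0.2,-0.2],"roll":0},{"linear":[0.7,-0.2,0],"roll":0}]' 0.1 30; python3 -m jog '[{"linear":[0.8,-0.2,0],"roll":0},{"linear":[0.8,-0.3,0],"roll":0},{"linear":[0.8,-0.3,0],"roll":0},{"linear":[0.8,-0.3,0],"roll":0},{"linear":[0.8,-0.2,0],"roll":0},{"linear":[0.8,-0.2,0],"roll":0},{"linear":[0.7,0,0],"roll":0},{"linear":[0,0,0],"roll":0},{"linear":[0,0,0],"roll":0}]' 1; python3 snap.py w10; python3 -m jog '[{"linear":[0.7,0,0],"roll":0},{"linear":[0.7,0,0],"roll":0},{"linear":[0,0,0],"roll":0},{"linear":[0,0,0],"roll":0}]'; python3 snap.py w11
python3 - <<'E'
import cv2,numpy as np
cv2.imwrite("pics/w1011.png",np.vstack([cv2.imread("pics/w10.png")[:300],cv2.imread("pics/w11.png")[:300]]))
E
```

```text
time_s: 23.55
position: [0.5221, 0.0454, 0.1911]
tool_rot: [[0.003, 1.0, 0.006], [1.0, -0.003, -0.001], [-0.001, 0.006, -1.0]]
ft_force: [0.1, 1.0, -0.9]
grip_width: 0.0472
gripper_force: 0.0
time_s: 24.3
position: [0.4603, 0.2678, 0.1881]
tool_rot: [[-0.002, 1.0, -0.001], [1.0, 0.002, -0.0], [-0.0, -0.001, -1.0]]
ft_force: [0.6, -0.3, -0.2]
grip_width: 0.0851
gripper_force: 0.0
w10 [0.46057268 0.26684309 0.18820745]
time_s: 24.68
position: [0.461, 0.3225, 0.1882]
tool_rot: [[-0.0, 1.0, -0.0], [1.0, 0.0, -0.0], [-0.0, -0.0, -1.0]]
ft_force: [1.7, -0.7, -0.9]
grip_width: 0.0856
gripper_force: 0.0
w11 [0.46098494 0.32187607 0.18827167]
```

View pics/w1011.png

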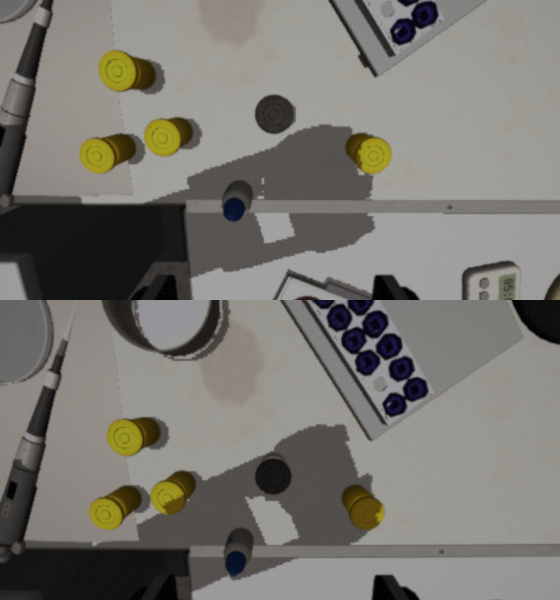

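The black-stoppered vial is at (273,113) and (273,176), with clear space along the closing line. The yellow ones are lookalikes.

```bash
python3 - <<'E'
from cen import *
a=pickle.load(open("pics/w10.pkl","rb"));b=pickle.load(open("pics/w11.pkl","rb"))
for n,box in [("w10",(245,85,305,145)),("w11",(245,150,305,200))]:
    im=cv2.imread(f"pics/{n}.png"); g=im.max(2); x0,y0,x1,y1=box; 
    m=(g[y0:y1,x0:x1]<75).astype(np.uint8); _,_,st,ce=cv2.connectedComponentsWithStats(m); i=1+np.argmax(st[1:,4]); print(n,st[i],ce[i]+[x0,y0])
report("vial",[(a,273.5,113.5),(b,273,176)],[.058])
report("yL",[(a,162,136),(b,166,197)],[.058]); report("yR",[(a,373,155)],[.058])
E
```

```text
w10 [  11   10   38   38 1138] [274.08611599 113.73637961]
w11 [   9    2   38   44 1240] [272.82903226 174.18064516]
vial [0.4596 0.335  0.0569] [0.0001 0.0001] [(273.5, 113.5), (273, 176)]
  z 0.058 [array([0.4595, 0.3351]), array([0.4597, 0.3353])]
yL [0.3628 0.3166 0.0613] [0.0006 0.0006] [(162, 136), (166, 197)]
  z 0.058 [array([0.3624, 0.3163]), array([0.361 , 0.3156])]
yR [0.476  0.3425 0.3056] [0.] [(373, 155)]
  z 0.058 [array([0.5476, 0.2999])]
```

```bash

python3 -m jog '[{"linear":[0.33,-0.03,0],"roll":0},{"linear":[0,0,0.6],"roll":0},{"linear":[0,0,0.7],"roll":0},{"linear":[0,0,0.7],"roll":0},{"linear":[0,0,0.4],"roll":0},{"linear":[0,0,0],"roll":0},{"linear":[0,0,0],"roll":0}]' 1 30
```

```text
time_s: 25.32
position: [0.4598, 0.3357, 0.0926]
tool_rot: [[0.001, 1.0, -0.001], [1.0, -0.001, -0.0], [-0.0, -0.001, -1.0]]
ft_force: [0.3, -0.3, 1.2]
grip_width: 0.0854
gripper_force: 0.0
```

```bash

python3 -m jog '[{"linear":[0,0,0.4],"roll":0},{"linear":[0,0,0.5],"roll":0},{"linear":[0,0,0.5],"roll":0},{"linear":[0,0,0.4],"roll":0},{"linear":[0,0,0.2],"roll":0},{"linear":[0,0,0],"roll":0},{"linear":[0,0,0],"roll":0}]' && python3 -m jog '[{"linear":[0,0,0],"roll":0},{"linear":[0,0,0],"roll":0},{"linear":[0,0,0],"roll":0},{"linear":[0,0,0],"roll":0},{"linear":[0,0,0],"roll":0},{"linear":[0,0,0],"roll":0},{"linear":[0,0,0],"roll":0},{"linear":[0,0,0],"roll":0},{"linear":[0,0,0],"roll":0},{"linear":[0,0,0],"roll":0}]' -1 30
```

```text
time_s: 25.9
position: [0.4604, 0.3363, 0.0138]
tool_rot: [[0.0, 1.0, 0.002], [1.0, -0.0, 0.001], [0.001, 0.002, -1.0]]
ft_force: [0.9, -0.1, 0.6]
grip_width: 0.0853
gripper_force: 0.0
time_s: 26.73
position: [0.4598, 0.3362, 0.0131]
tool_rot: [[-0.0, 1.0, 0.001], [1.0, 0.0, 0.0], [0.0, 0.001, -1.0]]
ft_force: [-1.9, -0.3, 6.3]
grip_width: 0.031
gripper_force: 29.4
```

```bash

python3 -m jog '[{"linear":[0,0,-0.1],"roll":0},{"linear":[0,0,-0.3],"roll":0},{"linear":[0,0,-0.5],"roll":0},{"linear":[0,0,-0.6],"roll":0},{"linear":[0,0,-0.6],"roll":0},{"linear":[0,0,-0.5],"roll":0},{"linear":[-0.2,0,-0.2],"roll":0},{"linear":[-0.4,0,0],"roll":0},{"linear":[-0.6,0,0],"roll":0},{"linear":[-0.6,0,0],"roll":0},{"linear":[-0.6,0,0],"roll":0},{"linear":[-0.6,0.1,0],"roll":0}]' - 30;  python3 -m jog '[{"linear":[-0.6,0.1,0],"roll":0},{"linear":[-0.6,0.1,0],"roll":0},{"linear":[-0.6,0,0],"roll":0},{"linear":[-0.6,0,0],"roll":0},{"linear":[-0.6,0,0],"roll":0},{"linear":[-0.6,0,0],"roll":0},{"linear":[-0.5,0,0],"roll":0},{"linear":[-0.3,0,0],"roll":0},{"linear":[-0.2,0,0],"roll":0},{"linear":[0,0,0],"roll":0},{"linear":[0,0,0],"roll":0},{"linear":[0,0,0],"roll":0}]'; python3 snap.py w12
```

```text
time_s: 27.73
position: [0.4624, 0.2144, 0.1238]
tool_rot: [[-0.0, 1.0, -0.002], [1.0, 0.0, -0.001], [-0.001, -0.002, -1.0]]
ft_force: [1.1, 0.3, -0.8]
grip_width: 0.0309
gripper_force: 29.8
time_s: 28.73
position: [0.4713, 0.0326, 0.1243]
tool_rot: [[-0.001, 1.0, -0.0], [1.0, 0.001, 0.0], [0.0, -0.0, -1.0]]
ft_force: [-0.0, -0.5, -1.0]
grip_width: 0.0315
gripper_force: 29.8
w12 [0.47138802 0.03271023 0.12437116]
```

```bash

python3 -m jog '[{"linear":[0,0,0.4],"roll":0},{"linear":[0,0,0.6],"roll":0},{"linear":[0,0,0.6],"roll":0},{"linear":[0,0,0.4],"roll":0},{"linear":[0,0,0.2],"roll":0},{"linear":[0,0,0.1],"roll":0},{"linear":[0,0,0.1],"roll":0},{"linear":[0,0,0.1],"roll":0},{"linear":[0,0,0],"roll":0},{"linear":[0,0,0],"roll":0}]';python3 -m jog '[{"linear":[0,0,0.03],"roll":0},{"linear":[0,0,0],"roll":0},{"linear":[0,0,0],"roll":0}]';python3 -m jog '[{"linear":[0,0,0.02],"roll":0},{"linear":[0,0,0],"roll":0},{"linear":[0,0,0],"roll":0}]'
```

```text
time_s: 29.62
position: [0.4718, 0.032, 0.0249]
tool_rot: [[-0.0, 1.0, 0.001], [1.0, 0.0, -0.0], [-0.0, 0.001, -1.0]]
ft_force: [1.1, -0.7, -0.5]
grip_width: 0.0314
gripper_force: 29.8
time_s: 29.87
position: [0.4717, 0.032, 0.0235]
tool_rot: [[0.0, 1.0, 0.0], [1.0, -0.0, -0.0], [-0.0, 0.0, -1.0]]
ft_force: [0.2, -0.3, -0.2]
grip_width: 0.0309
gripper_force: 29.8
time_s: 30.12
position: [0.4716, 0.032, 0.0225]
tool_rot: [[0.0, 1.0, -0.0], [1.0, -0.0, 0.0], [0.0, -0.0, -1.0]]
ft_force: [-0.0, 0.2, -0.4]
grip_width: 0.0312
gripper_force: 29.8
```

```bash

python3 -m jog '[{"linear":[0,0,0.03],"roll":0},{"linear":[0,0,0],"roll":0},{"linear":[0,0,0],"roll":0}]';python3 -m jog '[{"linear":[0,0,0.02],"roll":0},{"linear":[0,0,0],"roll":0},{"linear":[0,0,0],"roll":0}]';python3 -m jog '[{"linear":[0,0,0.02],"roll":0},{"linear":[0,0,0],"roll":0},{"linear":[0,0,0],"roll":0}]'
```

```text
time_s: 30.37
position: [0.4715, 0.032, 0.0212]
tool_rot: [[-0.0, 1.0, -0.0], [1.0, 0.0, 0.0], [0.0, -0.0, -1.0]]
ft_force: [0.4, -0.5, -0.8]
grip_width: 0.0309
gripper_force: 29.8
time_s: 30.62
position: [0.4716, 0.032, 0.0205]
tool_rot: [[0.0, 1.0, -0.0], [1.0, -0.0, 0.0], [0.0, -0.0, -1.0]]
ft_force: [-1.1, 0.9, -0.5]
grip_width: 0.0312
gripper_force: 29.8
time_s: 30.87
position: [0.4717, 0.032, 0.0201]
tool_rot: [[-0.0, 1.0, 0.001], [1.0, 0.0, -0.0], [-0.0, 0.001, -1.0]]
ft_force: [-1.6, 0.6, 5.4]
grip_width: 0.031
gripper_force: 30.2
```

```bash

python3 -m jog '[{"linear":[0,0,0],"roll":0},{"linear":[0,0,0],"roll":0},{"linear":[0,0,0],"roll":0},{"linear":[0,0,0],"roll":0},{"linear":[0,0,-0.2],"roll":0},{"linear":[0,0,-0.5],"roll":0},{"linear":[0,0,-0.8],"roll":0},{"linear":[0,0,-0.8],"roll":0},{"linear":[0,0,-0.8],"roll":0},{"linear":[0,0,-0.8],"roll":0},{"linear":[0,0,-0.6],"roll":0},{"linear":[-0.5,0.3,0],"roll":0}]' 0.15 30; python3 -m jog '[{"linear":[-0.7,0.4,0],"roll":0},{"linear":[-0.5,0.3,0],"roll":0},{"linear":[0,0,0],"roll":0},{"linear":[0,0,0],"roll":0},{"linear":[0,0,0],"roll":0}]'; python3 snap.py w13; python3 - <<'E'
from h import *
s=optics.get_image("scene")[:,:,::-1]; d=optics.get_image("side")[:,:,::-1]
w=cv2.imread("pics/w13.png")
r=lambda a,wd,hh: cv2.resize(a,(wd,hh),interpolation=cv2.INTER_CUBIC)
cv2.imwrite("pics/fin.png",np.hstack([r(w[0:280,60:480],460,306),np.vstack([r(s[175:305,140:300],330,268),r(d[145:235,190:430],330,124)])[:306]]) if 0 else np.vstack([np.hstack([r(w[0:280,60:480],450,300),r(s[180:300,140:280],350,300)]),r(d[145:235,190:430],800,300)]))
E
```

```text
time_s: 31.87
position: [0.4841, 0.0137, 0.2055]
tool_rot: [[-0.003, 1.0, 0.009], [1.0, 0.003, -0.001], [-0.001, 0.009, -1.0]]
ft_force: [1.5, 0.5, -0.1]
grip_width: 0.0491
gripper_force: 0.0
time_s: 32.28
position: [0.5111, -0.0355, 0.1999]
tool_rot: [[-0.0, 1.0, -0.0], [1.0, 0.0, 0.0], [0.0, -0.0, -1.0]]
ft_force: [-0.1, 0.1, -0.2]
grip_width: 0.0497
gripper_force: 0.0
w13 [ 0.51101114 -0.03521142  0.19995168]
```

View pics/fin.png

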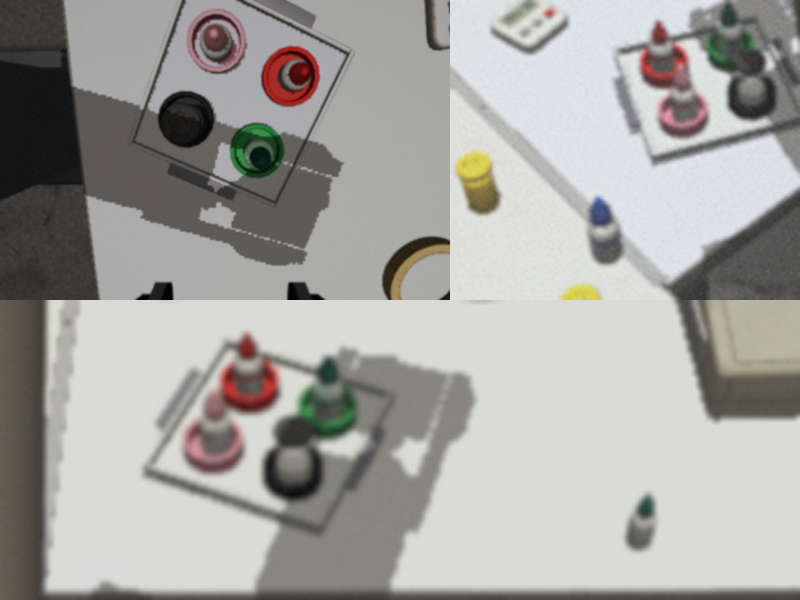

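All four stand upright in the holders of their own colours: pink (215,40), red (290,75), vial (186,118) and green (257,150). The small green and the blue dropper stand where they were.

```bash
python3 -c "
from rig import env
print(env.close_job())"
```

```text
the job is handed in; nothing more can be done
None
```

The kit is back together and handed in at about 32 s: the red, pink and larger green droppers and the black-stoppered vial stand upright in the holders of their own colours, and the small green and blue droppers were left in place.

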